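# Sweep the bottle caps into the catch tray

## Robot

A 6-joint arm with a two-finger parallel gripper is mounted at the origin on a cart in front of the work surface, level with it; the furniture and walls round the work are solid. World frame = base frame: x ahead of the robot, y to its left, z up, the work surface at z = 0. Lengths are in mm, angles in degrees, forces in N, time in s.
With the tool pointing down it reaches from about 150 to 775 mm from the base axis. Payload 6.1 kg.
Tool frame: the origin (TCP) lies on the centre line of the jaws, within the pads' length; the fingertips stand 25 mm ahead of it and the grasp point (between the pads) lies 6 mm ahead of it; z points along the fingers, y is the direction in which the jaws open and shut (so a half turn about z gives the same grasp; the last joint's range is limited). The gripper opens to 85 mm and grips with 20 to 120 N. Pads are 22 mm wide; open, the fingers measure 114 mm over their backs; the gripper's body (76 mm by 85 mm) begins 54 mm behind the grasp point. The pads swing forward as they close: fully open they stand 13 mm farther back than shut.
Start: joints at [70.187, 7.208, -2.269, 80.523, 0, 90], TCP at [177.941, 493.908, 256.295] pointing down, gripper open.
Joint ranges: [-155.77, 155.77], [-54.66, 111.73], [-72.52, 77.12], [-102.08, 115.82], [-83.92, 84.16], [-180, 180]. Speed limits (degrees/s): [136.94, 136.94, 172.46, 180, 180, 180].

## Interface

Orientations are given as a 3x3 rotation matrix whose columns are the frame's x, y, z axes.
In Python, from station import bot, get_image, calibration gives the robot as it stands. The module is installed in compiled form; this text tells all that it offers.
- The arm moves only by the tool move_arm, never from a script. Its argument "series" is a list of rows, each a list of 3 entries, a list of its own where there are three numbers: the turn, a rotation vector about the tool's x, y, z in degrees, then the shift along the tool's x, y, z in mm, then the finger opening in mm, from 0 to 85.4. In form: [[[ax, ay, az], [tx, ty, tz], fingers], ...]. A call has 1 to 20 rows; each row is the pose to reach, as a shift and turn from the pose commanded when the call began, along the tool's axes at that moment; what a row does not reach only later rows make up. A row lasts 1/12 s, in which the tool goes at most 41.7 mm and 7.16 degrees, less where a joint would pass 70% of its speed; a pose out of reach is approached as far as the arm can. A call with a gripper value outside its range is refused whole. The fingers move at their own pace and stop on an object; "force" is the grip in N (left out, the last holds). Time passes only in rows, so rows that repeat a pose let the fingers close. It gives the time, the measured TCP pose, the force and the opening at its end, in the units of the state.
- bot.get_state(): the state, without advancing time (a new reading comes with each control period).
- get_image(name): name is "scene" or "top" or "wrist"; returns (picture, depth): 384x512x3 uint8, red, green, blue; 384x512 float32, mm along the optical axis (not along the pixel's ray), 0 where there is no reading.
- calibration(name): a dict with "mtx" (3x3 intrinsics, pixels), "R" (3x3) and "t" (3): a world point X has camera coordinates R X + t. Camera axes: x right, y down, z forward; pixel columns grow to the right and rows downward; lengths in mm; the calibration is good to about 2 mm. A picture is of the moment at which its call begins: read the wrist's pose just before it. calibration takes no time and is no camera call; for the wrist camera it gives the pose at the moment of the call.
- bot.finish_job(): hands the job in, once; it reports no verdict.
The state is a dict: "time": time; "joints": joint angles; "dq": joint speeds; "tau": joint torques, N m; "tool_pos": TCP position; "orientation": TCP orientation; "force": force on the tool from outside, world axes, zero at the start; "ft_torque": the same for the moment, N m; "finger_gap": finger opening in mm.
Only numpy, scipy, OpenCV 4.12 (cv2) and the standard library are available. Lean on these libraries where they do the work, as an engineer would, in place of code of your own. Each camera call takes 0.05 s, during which the arm holds its last target.

## Task

Sweep the three loose white bottle caps along the worktop with your fingertips, through the open mouth of the steel catch tray, until every cap lies wholly inside the tray on its floor. Only push them: do not grip, pick up or lift a cap. Leave the garlic bulb, the small steel bowl and the orange jar where they stand.

Things in the scene. Friction and masses are not known exactly. Their poses are not given: they have to be found in the camera images.
- catch_tray: steel dustpan-like tray, fixed. Origin on the worktop under its floor's centre; own x from mouth to back wall, y along the mouth. Floor 130 deep (x +-65) by 210 wide (y +-105 mm), 2 thick, 12 mm bevelled lip before the mouth. Side and back walls 3 mm (rim 6), 35 high; open at x = -65, 204 wide inside. Bow handle 40 mm out behind. Mouth looks to the robot's left (+y), turned up to 0.22 rad
- cap_0_center (a point): centre (7 mm above its underside) of a loose white plastic screw cap lying flat, top up, on the worktop before the tray's mouth: a disc 36 mm across, 14 mm high, 14 to 28 g, that slides when pushed. The three caps are alike and lie 40 mm or more apart, centre to centre.
- cap_1_center (a point): centre (7 mm above its underside) of a loose white plastic screw cap lying flat, top up, on the worktop before the tray's mouth: a disc 36 mm across, 14 mm high, 14 to 28 g, that slides when pushed. The three caps are alike and lie 40 mm or more apart, centre to centre.
- cap_2_center (a point): centre (7 mm above its underside) of a loose white plastic screw cap lying flat, top up, on the worktop before the tray's mouth: a disc 36 mm across, 14 mm high, 14 to 28 g, that slides when pushed. The three caps are alike and lie 40 mm or more apart, centre to centre.
- garlic: loose garlic bulb, 53 mm across and 52 mm high, standing just outside the caps' way, on the tray's -y side (nearer the robot). Origin at its underside. To be left alone.
- steel_bowl: loose small open steel bowl, 72 mm across and 34 mm high, standing to the robot's left of the caps, on the strip in front of the sink. Origin at its underside. To be left alone.
- orange_jar: loose round orange jar with a pink lid, 78 mm across and 65 mm high, standing to the robot's left of the caps, on the strip in front of the sink. Origin at its underside. To be left alone.
Mind the look-alikes: they are no part of the job. Leave any turquoise look-alike of the part that bears cap_0_center alone. What is shaped like the part that bears cap_2_center but purple is not meant.

How it is judged (in metres and radians):
At the end, for the whole second after the job is handed in: All three caps rest inside the tray on its floor, each centre at least 18 mm inside the floor's front edge and between the walls, not stacked on another (centre below 22 mm); garlic, bowl and jar within 25 mm of where they stood (x of cap_0_center in the frame of catch_tray between -0.047 and 0.065 m and y of cap_0_center in the frame of catch_tray between -0.1 and 0.1 m and height (world z) of each of cap_0_center, cap_1_center, cap_2_center below 0.022 m and linear speed of each of cap_0, cap_1, cap_2 below 0.02 m/s and x of cap_1_center in the frame of catch_tray between -0.047 and 0.065 m and y of cap_1_center in the frame of catch_tray between -0.1 and 0.1 m and x of cap_2_center in the frame of catch_tray between -0.047 and 0.065 m and y of cap_2_center in the frame of catch_tray between -0.1 and 0.1 m and distance of each of garlic, steel_bowl, orange_jar from where it was at the start of the episode below 0.025 m); the robot touches nothing.
It fails at once if the garlic bulb is shifted by more than 25 mm (distance of garlic from where it was at the start of the episode above 0.025 m).
It fails at once if the steel bowl is shifted by more than 25 mm (distance of steel_bowl from where it was at the start of the episode above 0.025 m).
It fails at once if the orange jar is shifted by more than 25 mm (distance of orange_jar from where it was at the start of the episode above 0.025 m).
It fails at once if a bottle cap is lifted or carried (its centre more than 30 mm above the worktop) (height (world z) of any of cap_0_center, cap_1_center, cap_2_center above 0.03 m).
It fails at once if a bottle cap is gripped: taken between the fingers (grasp point less than 10 mm from the cap's axis and under 30 mm high) ((horizontal distance between the grasp point and cap_0_center below 0.01 m and height (world z) of the grasp point below 0.03 m) or (horizontal distance between the grasp point and cap_1_center below 0.01 m and height (world z) of the grasp point below 0.03 m) or (horizontal distance between the grasp point and cap_2_center below 0.01 m and height (world z) of the grasp point below 0.03 m)).
It also fails if it takes over 51 s, if anything falls off the work surface, if the arm or the gripper's body presses on something with over 40 N, if the wrist force passes 120 N, or if a joint passes its speed limit or range.

## Working session

There is one attempt and no reset: what is moved stays moved. The work goes in short steps, Python scripts to look and compute and a tool call to move; the robot and the scene stay as the last step left them, time stands still between calls to the robot, and variables do not carry over. Pictures are saved under pics/ and viewed, and the job is handed in when it is done.

Besides the shell and the picture viewer there is one more tool, called after ">>>" as name(argument=value, ...) on one line, values as JSON. move_arm: Moves the arm, as the interface text tells. Its arguments: {"type":"object","properties":{"series":{"type":"array","items":{"type":"array"}},"force":{"type":"number"}},"required":["series"]}

```bash
mkdir -p pics; python3 - <<'E'
from station import bot,get_image,calibration
import cv2,numpy as np
s=bot.get_state();print(s['time'],s['tool_pos'],s['orientation'],s['finger_gap'])
for n in ['top','scene']:
    p,d=get_image(n);c=calibration(n)
    np.savez(f'{n}0.npz',p=p,d=d,**c)
    cv2.imwrite(f'pics/{n}0.png',p[:,:,::-1])
    print(n,c)
E
```

```text
0.0 [177.83112895 493.58198801 255.54270061] [[-9.40794453e-01  3.38977172e-01 -5.23223955e-04]
 [ 3.38977575e-01  9.40793295e-01 -1.47628021e-03]
 [-8.17969940e-06 -1.56623742e-03 -9.99998773e-01]] 85.36341199519524
top {'mtx': array([[415.13330024,   0.        , 253.41292334],
       [  0.        , 415.13330024, 195.50923426],
       [  0.        ,   0.        ,   1.        ]]), 'R': array([[-0.01029643, -0.99994475,  0.00211819],
       [-0.9846859 ,  0.00977059, -0.1740638 ],
       [ 0.17403348, -0.00387799, -0.9847321 ]]), 't': array([ 63.25444074, 592.53279698, 836.82750916])}
scene {'mtx': array([[424.80945903,   0.        , 256.04834147],
       [  0.        , 424.80945903, 196.55593245],
       [  0.        ,   0.        ,   1.        ]]), 'R': array([[-0.88277451, -0.46938871,  0.01958077],
       [-0.34014046,  0.60983777, -0.71582286],
       [ 0.32405807, -0.63857039, -0.69800732]]), 't': array([ 549.15694915,  182.52901339, 1054.55808355])}
```

View pics/top0.png

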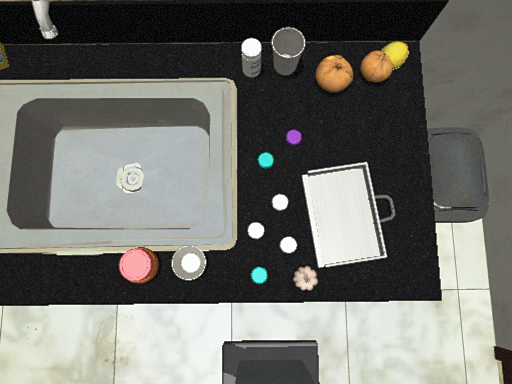

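View pics/scene0.png

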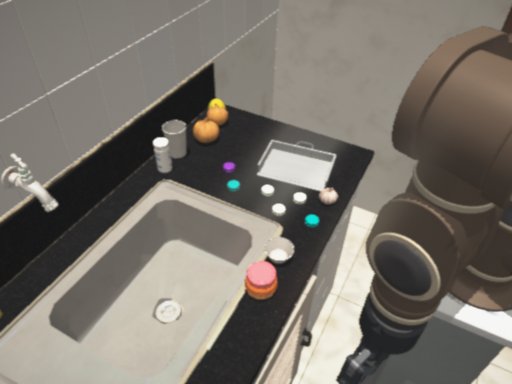

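```bash
cat > h.py <<'E'
import numpy as np
def ray(c,u,v,z):
    K,R,t=c['mtx'],c['R'],c['t']
    d=R.T@np.linalg.inv(K)@np.array([u,v,1.]);o=-R.T@t
    return o+d*(z-o[2])/d[2]
E
python3 - <<'E'
import numpy as np,cv2
from h import *
z=np.load('top0.npz');p=z['p']
c={k:z[k] for k in('mtx','R','t')}
hsv=cv2.cvtColor(p,cv2.COLOR_RGB2HSV)
def cc(m,lab):
    n,l,st,ce=cv2.connectedComponentsWithStats(m.astype(np.uint8))
    for i in range(1,n):
        if 60<st[i,4]<1500 and 110<ce[i][0]<330 and 120<ce[i][1]<295: print(lab,st[i],ce[i].round(1),ray(c,*ce[i],12).round(1))
cc((hsv[...,2]>200)&(hsv[...,1]<40),'white')
cc((hsv[...,1]>110)&(hsv[...,2]>100),'col')
im=p[120:300,120:420]
# plane check of depth
for u,v in [(280,202),(256,230),(288,245),(260,275),(305,278),(189,263),(139,265),(345,215),(270,185)]:
    d=z['d'][v,u]; X=np.linalg.inv(c['mtx'])@np.array([u,v,1])*d; print(u,v,(c['R'].T@(X-c['t'])).round(1))
cv2.imwrite('pics/c.png',cv2.resize(p[150:300,230:400],None,fx=4,fy=4,interpolation=cv2.INTER_CUBIC)[:,:,::-1])
E
```

```text
white [116 163  28  27 528] [129.6 176.4] [646.7 335.9  12. ]
white [272 194  16  16 187] [279.7 201.7] [585.5  -1.5  12. ]
white [248 223  16  15 194] [255.5 230. ] [522.9  53.3  12. ]
white [280 237  17  16 199] [288.1 244.4] [490.5 -17.8  12. ]
white [181 253  20  20 293] [190.2 262.3] [454.1 196.1  12. ]
col [286 130  16  15 182] [293.4 136.7] [736.5 -36.2  12. ]
col [258 152  16  17 198] [265.5 159.9] [682.2  28.7  12. ]
col [129 247  29  36 315] [147.8 266.1] [446.7 288.1  12. ]
col [251 267  17  17 218] [258.8 274.8] [425.7  47.3  12. ]
280 202 [584.3  -1.9  15.6]
256 230 [522.6  52.2  14.8]
288 245 [489.1 -17.4  14.6]
260 275 [425.4  44.7  17.7]
305 278 [418.6 -48.6  44.2]
189 263 [452.6 200.1   3. ]
139 265 [448.7 292.8  65.5]
345 215 [ 555.6 -148.4    0.9]
270 185 [626.7  18.9  -2.4]
```

View pics/c.png

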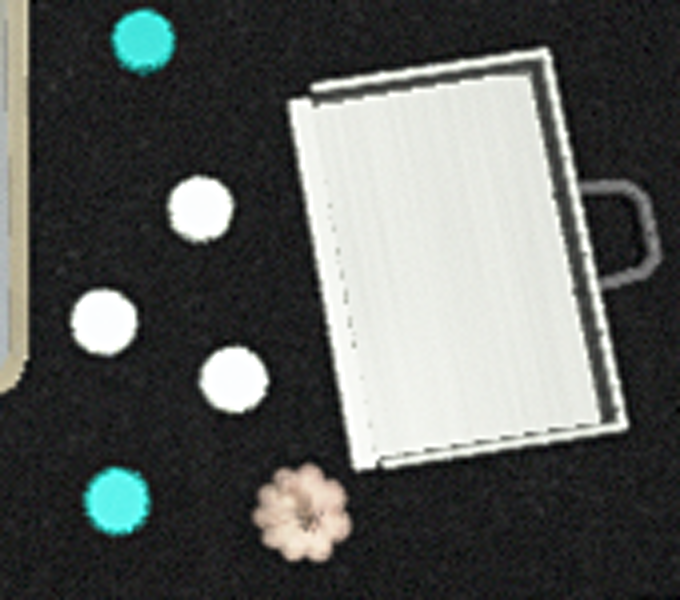

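```bash
python3 - <<'E'
import numpy as np
from h import *
z=np.load('top0.npz');c={k:z[k] for k in('mtx','R','t')}
for n,u,v,h in [('lipfar',290,100,0),('lipnear',355,470,0),('wallfar',312,87,35),('wallnear',380,465,35),('backfar',549,49,35),('backnear',629,429,35),('garlic',302,512,30)]:
    print(n,ray(c,230+(u-1.5)/4,150+(v-1.5)/4,h).round(1))
s=np.load('scene0.npz');cs={k:s[k] for k in('mtx','R','t')}
for n,u,v in [('c0',267,187.5),('c1',278,206.5),('c2',299.5,195.5)]: print(n,ray(cs,u,v,12).round(1))
E
```

```text
lipfar [649.7 -54.9   0. ]
lipnear [440.8 -84.3   0. ]
wallfar [649.  -62.9  35. ]
wallnear [443.2 -92.2  35. ]
backfar [ 669.3 -194.9   35. ]
backnear [ 460.7 -225.4   35. ]
garlic [419.1 -50.7  30. ]
c0 [586.8  -1.2  12. ]
c1 [525.  53.  12.]
c2 [490.4 -16.7  12. ]
```

```bash
cat >> h.py <<'E'
from scipy.spatial.transform import Rotation as Ro
d=np.array([.14,-.99,0]);d/=np.linalg.norm(d);e=np.array([-d[1],d[0],0]);O=np.array([556,-145.8,0])
Rt=np.c_[np.cross(e,[0,0,-1]),e,[0,0,-1]]
def W(x,y,z): return O+x*d+y*e+[0,0,z]
def T(p): p=np.array(p)-O; return np.array([p@d,p@e,p[2]]).round(1)
def go(s,x,y,z):
    R=s['orientation'];print('rv',Ro.from_matrix(R.T@Rt).as_rotvec(degrees=True).round(2),'shift',(R.T@(W(x,y,z)-s['tool_pos'])).round(1))
E
python3 - <<'E'
from h import *
from station import bot
s=bot.get_state();print(Rt.round(3),W(-176,49,0));go(s,-176,49,120)
s=np.load('top0.npz');c={k:s[k] for k in('mtx','R','t')}
for u in range(205,260,4):
    r=[]
    for v in (230,):
        D=s['d'][v,u]; X=np.linalg.inv(c['mtx'])@np.array([u,v,1])*D; r.append((c['R'].T@(X-c['t'])).round(1))
    print(u,*r)
for p in [(585.5,-1.5,0),(522.9,53.3,0),(490.5,-17.8,0),(419.1,-50.7,0)]: print(T(p))
E
```

```text
[[-0.14  0.99  0.  ]
 [ 0.99  0.14  0.  ]
 [ 0.    0.   -1.  ]] [579.87358131  35.32717111   0.        ]
rv [-7.000e-02  5.000e-02  6.214e+01] shift [-533.6 -294.7  136. ]
205 [524.9 165.8   2.2]
209 [524.3 156.3   8.1]
213 [524.4 147.6   5.9]
217 [524.7 139.1   2. ]
221 [524.5 130.    3.3]
225 [524.2 121.    5.3]
229 [523.9 112.    7.9]
233 [523.8 103.1   7.9]
237 [524.6  94.6  -1.6]
241 [524.4  85.6  -0.9]
245 [5.242e+02 7.670e+01 5.000e-01]
249 [522.9  67.6  12.9]
253 [522.6  58.8  16.2]
257 [522.7  50.   13.4]
[-138.7   49.4    0. ]
[-201.8   -4.9    0. ]
[-135.9  -46.9    0. ]
[-113.3 -122.2    0. ]
```

>>> move_arm(series=[[[0, 0, 62.1], [-533.6, -294.7, 136], 24], [[0, 0, 62.1], [-533.6, -294.7, 136], 24], [[0, 0, 62.1], [-533.6, -294.7, 136], 24], [[0, 0, 62.1], [-533.6, -294.7, 136], 24], [[0, 0, 62.1], [-533.6, -294.7, 136], 24], [[0, 0, 62.1], [-533.6, -294.7, 136], 24], [[0, 0, 62.1], [-533.6, -294.7, 136], 24], [[0, 0, 62.1], [-533.6, -294.7, 136], 24], [[0, 0, 62.1], [-533.6, -294.7, 136], 24], [[0, 0, 62.1], [-533.6, -294.7, 136], 24], [[0, 0, 62.1], [-533.6, -294.7, 136], 24], [[0, 0, 62.1], [-533.6, -294.7, 136], 24], [[0, 0, 62.1], [-533.6, -294.7, 136], 24], [[0, 0, 62.1], [-533.6, -294.7, 136], 24], [[0, 0, 62.1], [-533.6, -294.7, 136], 24], [[0, 0, 62.1], [-533.6, -294.7, 136], 24], [[0, 0, 62.1], [-533.6, -294.7, 136], 24], [[0, 0, 62.1], [-533.6, -294.7, 136], 24], [[0, 0, 62.1], [-533.6, -294.7, 136], 24], [[0, 0, 62.1], [-533.6, -294.7, 136], 24]])

```text
time: 1.77
tool_pos: [579.5, 36.9, 120.8]
orientation: [[-0.142, 0.99, 0.0], [0.99, 0.142, 0.0], [0.0, 0.0, -1.0]]
force: [0.2, -0.3, -0.1]
finger_gap: 24.1
```

```bash
python3 - <<'E'
from h import *
from station import bot,get_image,calibration
import cv2
s=bot.get_state();print(s['time'],T(s['tool_pos']),s['finger_gap'],s['force'],s['joints']);go(s,-176,49,60)
for n in ['scene','top','wrist']:
    p,D=get_image(n);c=calibration(n);np.savez(n+'1.npz',p=p,d=D,**c);cv2.imwrite(f'pics/{n}1.png',p[:,:,::-1])
c=np.load('scene1.npz');q=c['R']@s['tool_pos']+c['t'];q=c['mtx']@q;print(q[:2]/q[2],c['d'].shape)
E
```

```text
1.7667 [-177.6   48.9  120.8] 24.063286250715773 [ 0.17232652 -0.28087608 -0.13312491] [ 3.63898434e+00  1.49920617e+01 -9.84657693e+00  6.51351351e+01
  7.38217851e-03  8.54557558e+01]
rv [ 0.03 -0.01  0.13] shift [-1.6  0.1 60.8]
[264.52517496 167.12931042] (384, 512)
```

View pics/scene1.png

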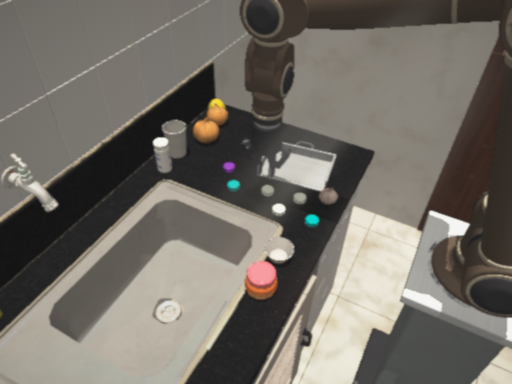

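View pics/wrist1.png

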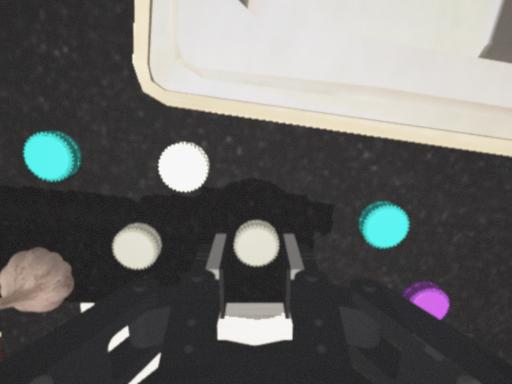

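```bash
python3 - <<'E'
from h import *
c=np.load('wrist1.npz')
def P(u,v):
    D=c['d'][v,u];X=np.linalg.inv(c['mtx'])@np.array([u,v,1])*D;return T(c['R'].T@(X-c['t']))
for u,v in [(218,238),(215,250),(213,265),(294,238),(297,250),(299,265),(257,243),(183,166),(137,246)]: print(u,v,P(u,v))
print(T(-c['R'].T@c['t']))
E
```

```text
218 238 [-188.3   31.4  104.5]
215 250 [-188.3   31.5  116.9]
213 265 [-189.3   32.5  131.5]
294 238 [-188.9   66.5  105.7]
297 250 [-188.3   66.4  116.8]
299 265 [-188.9   65.3  130.7]
257 243 [-143.1   50.5   13.7]
183 166 [-204.4   -3.4   14.8]
137 246 [-140.3  -43.8   13.5]
[-248.7   48.   238.3]
```

>>> move_arm(series=[[[0, 0, 0.1], [0, 0.2, 20], 24], [[0, 0, 0.1], [0, 0.2, 40], 24], [[0, 0, 0.1], [0, 0.2, 55], 24], [[0, 0, 0.1], [0, 0.2, 68], 24], [[0, 0, 0.1], [0, 0.2, 76], 24], [[0, 0, 0.1], [0, 0.2, 82], 24], [[0, 0, 0.1], [0, 0.2, 86], 24], [[0, 0, 0.1], [0, 0.2, 87.5], 24], [[0, 0, 0.1], [0, 0.2, 87.5], 24], [[0, 0, 0.1], [0, 0.2, 87.5], 24]])

```text
time: 2.75
tool_pos: [580.7, 35.9, 33.4]
orientation: [[-0.139, 0.99, 0.001], [0.99, 0.139, 0.0], [-0.0, 0.001, -1.0]]
force: [-0.0, -0.7, -0.9]
finger_gap: 24.0
```

```bash
python3 - <<'E'
from h import *
from station import bot,get_image,calibration
import cv2
s=bot.get_state();print(s['time'],T(s['tool_pos']),s['finger_gap'],s['force']);go(s,30,49,33)
p,D=get_image('wrist');cv2.imwrite('pics/w2.png',p[:,:,::-1])
c=calibration('wrist')
def P(u,v):
    X=np.linalg.inv(c['mtx'])@np.array([u,v,1])*D[v,u];return T(c['R'].T@(X-c['t']))
for u,v in [(218,235),(218,238),(294,235),(294,238)]: print(P(u,v))
E
```

```text
2.75 [-176.4   49.9   33.4] 23.96715144552503 [-0.02240328 -0.67024578 -0.85160712]
rv [ 0.06  0.   -0.06] shift [-206.4   -0.7    0.4]
[-187.9   32.    15. ]
[-188.3   32.5   19.2]
[-181.5   69.7    0.5]
[-187.7   67.4   18. ]
```

View pics/w2.png

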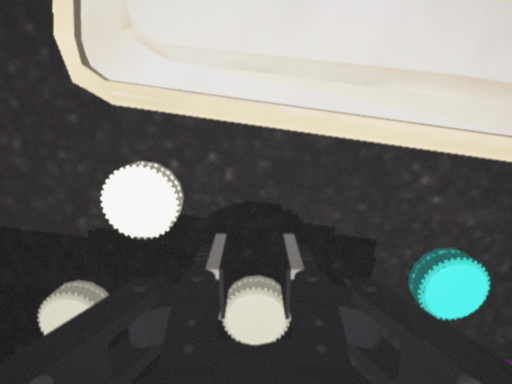

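>>> move_arm(series=[[[0, 0, 0], [0, -0.5, 3], 24], [[0, 0, 0], [0, -0.5, 5.5], 24], [[0, 0, 0], [0, -0.5, 5.5], 24], [[0, 0, 0], [-5, -0.5, 5.5], 24], [[0, 0, 0], [-10, -0.5, 5.5], 24], [[0, 0, 0], [-16, -0.5, 5.5], 24], [[0, 0, 0], [-22, -0.5, 5.5], 24], [[0, 0, 0], [-28, -0.5, 5.5], 24], [[0, 0, 0], [-34, -0.5, 5.5], 24], [[0, 0, 0], [-40, -0.5, 5.5], 24], [[0, 0, 0], [-40, -0.5, 5.5], 24]])

```text
time: 3.72
tool_pos: [585.5, -5.1, 27.3]
orientation: [[-0.138, 0.99, 0.0], [0.99, 0.138, -0.0], [-0.0, 0.0, -1.0]]
force: [0.7, 0.2, -0.5]
finger_gap: 24.3
```

```bash
cat > look.py <<'E'
from h import *
from station import bot,get_image,calibration
import cv2,sys
n=sys.argv[1];tag=sys.argv[2]
s=bot.get_state();print(s['time'],T(s['tool_pos']),s['finger_gap'],s['force'])
p,D=get_image(n);cv2.imwrite(f'pics/{tag}.png',p[:,:,::-1]);c=calibration(n)
np.savez(tag+'.npz',p=p,d=D,**c)
E
python3 look.py wrist w3
```

```text
3.7167 [-135.1   48.9   27.3] 24.29605741733641 [ 0.73872427  0.16032967 -0.45399611]
```

View pics/w3.png

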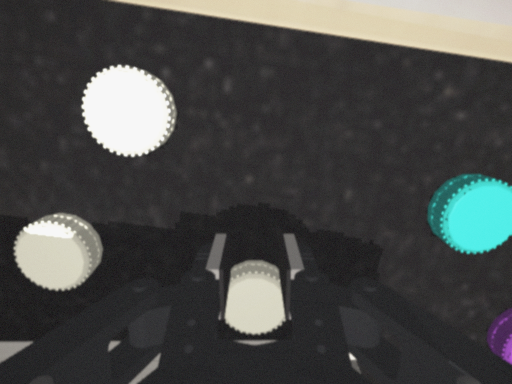

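```bash
cat > pt.py <<'E'
from h import *
import sys
c=np.load(sys.argv[1]+'.npz');a=list(map(int,sys.argv[2:]))
for u,v in zip(a[::2],a[1::2]):
    X=np.linalg.inv(c['mtx'])@np.array([u,v,1])*c['d'][v,u];print(u,v,T(c['R'].T@(X-c['t'])),T(ray(c,u,v,14)))
E
python3 pt.py w3 255 305 255 278 255 330 130 110 55 255
```

```text
255 305 [-112.5   48.3   13.8] [-112.7   48.3   14. ]
255 278 [-127.    48.3   13.3] [-127.5   48.3   14. ]
255 330 [-97.2  48.3  12.8] [-98.2  48.3  14. ]
130 110 [-204.1   -2.1   13.5] [-204.1   -1.9   14. ]
55 255 [-139.5  -44.    13.7] [-139.7  -43.8   14. ]
```

>>> move_arm(series=[[[0, 0, 0], [-6, 0, 0], 24], [[0, 0, 0], [-14, 0, 0], 24], [[0, 0, 0], [-22, 0, 0], 24], [[0, 0, 0], [-30, 0, 0], 24], [[0, 0, 0], [-38, 0, 0], 24], [[0, 0, 0], [-46, 0, 0], 24], [[0, 0, 0], [-54, 0, 0], 24], [[0, 0, 0], [-62, 0, 0], 24], [[0, 0, 0], [-70, 0, 0], 24], [[0, 0, 0], [-79, 0, 0], 24], [[0, 0, 0], [-88, 0, 0], 24], [[0, 0, 0], [-97, 0, 0], 24], [[0, 0, 0], [-106, 0, 0], 24], [[0, 0, 0], [-115, 0, 0], 24], [[0, 0, 0], [-123, 0, 0], 24], [[0, 0, 0], [-130, 0, 0], 24], [[0, 0, 0], [-136, 0, 0], 24], [[0, 0, 0], [-140, 0, 0], 24], [[0, 0, 0], [-142, 0, 0], 24], [[0, 0, 0], [-142, 0, 0], 24]])

```text
time: 5.43
tool_pos: [605.0, -144.9, 27.2]
orientation: [[-0.139, 0.99, -0.0], [0.99, 0.139, -0.0], [-0.0, -0.0, -1.0]]
force: [0.1, 0.1, -0.3]
finger_gap: 23.9
```

```bash
python3 look.py wrist w4; python3 - <<'E'
from h import *
from station import bot
s=bot.get_state();go(s,-15,49,110);go(s,-173,-47,110)
E
```

```text
5.4333 [ 6.  48.7 27.2] 23.882881317327037 [ 0.07880673  0.121248   -0.31747107]
rv [-0.02  0.   -0.07] shift [ 20.7   0.3 -82.9]
rv [-0.02  0.   -0.07] shift [178.6 -95.9 -82.8]
```

View pics/w4.png

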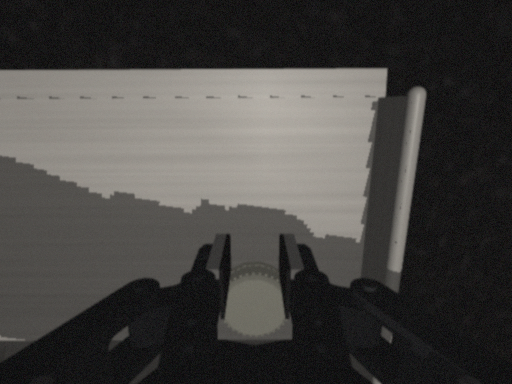

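>>> move_arm(series=[[[0, 0, 0], [10, 0, 0], 24], [[0, 0, 0], [20, 0, -5], 24], [[0, 0, 0], [22, 0, -30], 24], [[0, 0, 0], [25, 0, -55], 24], [[0, 0, 0], [50, -20, -55], 24], [[0, 0, 0], [80, -40, -55], 24], [[0, 0, 0], [110, -60, -55], 24], [[0, 0, 0], [140, -80, -55], 24], [[0, 0, 0], [170, -94, -55], 24], [[0, 0, 0], [178.5, -94.5, -55], 24], [[0, 0, 0], [178.5, -94.5, -55], 24], [[0, 0, 0], [178.5, -94.5, -40], 24], [[0, 0, 0], [178.5, -94.5, -28], 24], [[0, 0, 0], [178.5, -94.5, -18], 24]])

```text
time: 6.65
tool_pos: [487.5, 19.0, 44.9]
orientation: [[-0.139, 0.99, 0.001], [0.99, 0.139, -0.0], [-0.0, 0.001, -1.0]]
force: [0.2, -0.1, -0.5]
finger_gap: 23.8
```

```bash
python3 look.py wrist w5; python3 - <<'E'
from h import *
from station import bot
s=bot.get_state();go(s,-173,-45.5,27.2)
E
```

```text
6.65 [-172.8  -44.8   44.9] 23.774026008458005 [ 0.16743537 -0.10514869 -0.48073695]
rv [-0.12  0.   -0.07] shift [ 0.2  0.5 15.8]
```

View pics/w5.png

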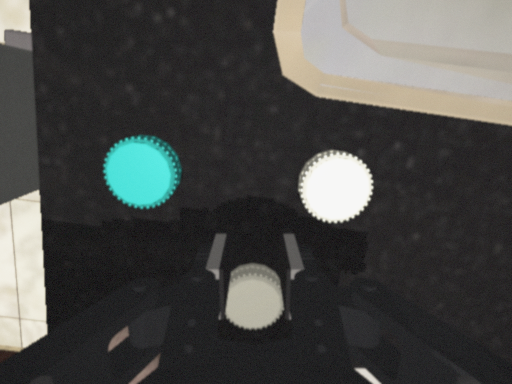

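>>> move_arm(series=[[[0, 0, 0], [0, 0, 8], 24], [[0, 0, 0], [0, 0, 14], 24], [[0, 0, 0], [0, 0, 16], 24], [[0, 0, 0], [0, 0, 16], 24], [[0, 0, 0], [-5, 0, 16], 24], [[0, 0, 0], [-11, 0, 16], 24], [[0, 0, 0], [-18, 0, 16], 24], [[0, 0, 0], [-26, 0, 16], 24], [[0, 0, 0], [-34, 0, 16], 24], [[0, 0, 0], [-42, 0, 16], 24], [[0, 0, 0], [-50, 0, 16], 24], [[0, 0, 0], [-58, 0, 16], 24], [[0, 0, 0], [-66, 0, 16], 24], [[0, 0, 0], [-74, 0, 16], 24], [[0, 0, 0], [-82, 0, 16], 24], [[0, 0, 0], [-90, 0, 16], 24], [[0, 0, 0], [-98, 0, 16], 24], [[0, 0, 0], [-104, 0, 16], 24], [[0, 0, 0], [-108, 0, 16], 24], [[0, 0, 0], [-108, 0, 16], 24]])

```text
time: 8.37
tool_pos: [501.8, -88.6, 29.3]
orientation: [[-0.138, 0.99, 0.0], [0.99, 0.138, -0.0], [-0.0, 0.0, -1.0]]
force: [-0.2, 0.7, -0.1]
finger_gap: 24.0
```

```bash
python3 look.py wrist w6; python3 - <<'E'
from h import *
from station import bot
s=bot.get_state();go(s,6,-45.5,27.2)
E
```

```text
8.3667 [-64.2 -45.6  29.3] 24.006616342510675 [-0.2456992   0.72799136 -0.12453405]
rv [-0.   -0.01 -0.1 ] shift [-70.7   0.3   2. ]
```

View pics/w6.png

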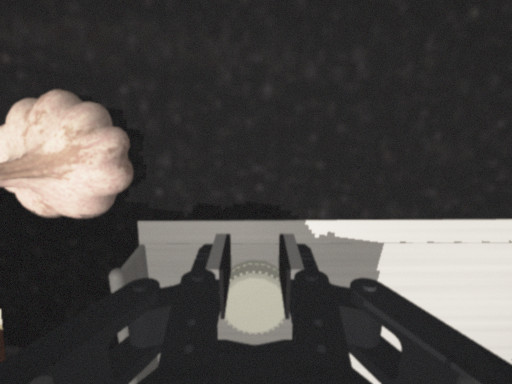

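Cap C sits centred in the cradle on the tray floor's front, at (255,300); the garlic is clear. Push on, then retreat up.

>>> move_arm(series=[[[0, 0, 0], [-6, 0, 1.5], 24], [[0, 0, 0], [-14, 0, 1.5], 24], [[0, 0, 0], [-22, 0, 1.5], 24], [[0, 0, 0], [-30, 0, 1.5], 24], [[0, 0, 0], [-38, 0, 1.5], 24], [[0, 0, 0], [-46, 0, 1.5], 24], [[0, 0, 0], [-54, 0, 1.5], 24], [[0, 0, 0], [-62, 0, 1.5], 24], [[0, 0, 0], [-67, 0, 1.5], 24], [[0, 0, 0], [-70, 0, 1.5], 24], [[0, 0, 0], [-70, 0, 1.5], 24], [[0, 0, 0], [-60, 0, 1], 24], [[0, 0, 0], [-50, 0, -5], 24], [[0, 0, 0], [-48, 0, -25], 24], [[0, 0, 0], [-40, 0, -50], 24], [[0, 0, 0], [-40, 0, -53], 24]])

```text
time: 9.75
tool_pos: [508.7, -125.6, 86.5]
orientation: [[-0.141, 0.99, 0.005], [0.99, 0.141, -0.0], [-0.001, 0.005, -1.0]]
force: [0.6, -0.5, 0.3]
finger_gap: 24.1
```

```bash
python3 look.py wrist w7; python3 - <<'E'
from h import *
from station import bot
s=bot.get_state();go(s,-231,-3.5,70)
E
```

```text
9.75 [-26.6 -44.   86.5] 24.142739777681538 [ 0.59366743 -0.46391791  0.27318305]
rv [0.27 0.09 0.06] shift [204.8  40.7  15.5]
```

View pics/w7.png

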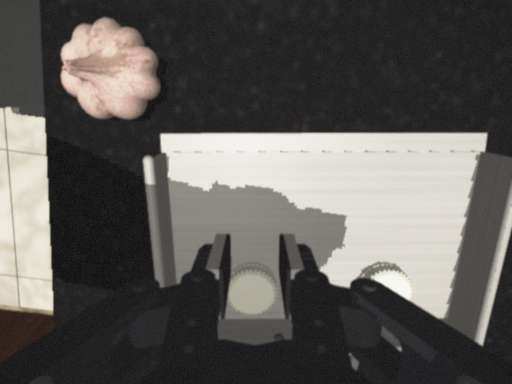

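>>> move_arm(series=[[[0, 0, 0], [30, 6, 5], 30], [[0, 0, 0], [60, 12, 10], 30], [[0, 0, 0], [90, 18, 15], 30], [[0, 0, 0], [120, 24, 16], 30], [[0, 0, 0], [150, 30, 16], 30], [[0, 0, 0], [180, 36, 16], 30], [[0, 0, 0], [200, 40, 16], 30], [[0, 0, 0], [205, 40.7, 16], 30], [[0, 0, 0], [205, 40.7, 16], 30], [[0, 0, 0], [205, 40.7, 16], 30]])

```text
time: 10.63
tool_pos: [518.5, 81.2, 65.8]
orientation: [[-0.14, 0.99, -0.001], [0.99, 0.14, -0.001], [-0.0, -0.001, -1.0]]
force: [-0.3, -1.2, 0.2]
finger_gap: 30.1
```

```bash
python3 look.py wrist w8; python3 - <<'E'
from h import *
from station import bot
s=bot.get_state();go(s,-231,-3.5,29)
E
```

```text
10.6333 [-230.    -5.4   65.8] 30.07025040793288 [-0.29730649 -1.1805074   0.15039528]
rv [-0.04  0.02 -0.07] shift [ 1.5  1.9 37. ]
```

View pics/w8.png

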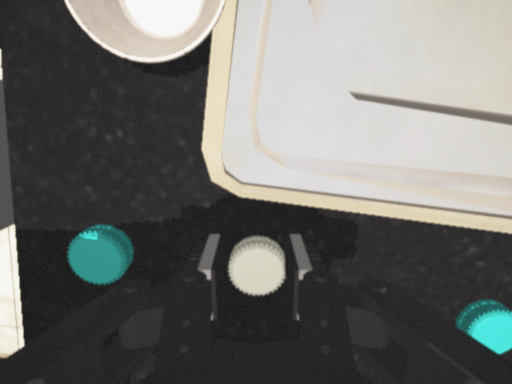

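```bash
python3 pt.py w8 257 267 257 240 200 186 257 198 310 206 257 190; python3 pt.py w8 205 236 308 236
```

```text
257 267 [-204.7   -4.7   13. ] [-205.3   -4.7   14. ]
257 240 [-220.5   -4.6    8.5] [-223.1   -4.7   14. ]
200 186 [-2.523e+02 -3.910e+01  2.000e-01] [-256.   -36.6   14. ]
257 198 [-245.2   -4.6    1.8] [-248.9   -4.7   14. ]
310 206 [-239.5   28.     0.3] [-244.1   25.5   14. ]
257 190 [-251.8   -4.7    7.6] [-253.6   -4.7   14. ]
205 236 [-2.195e+02 -3.760e+01  1.000e-01] [-225.6  -35.2   14. ]
308 236 [-219.4   27.8   -0. ] [-225.6   25.2   14. ]
```

>>> move_arm(series=[[[0, 0, 0], [-1, 0.7, 10], 32], [[0, 0, 0], [-1, 0.7, 20], 32], [[0, 0, 0], [-1, 0.7, 28], 32], [[0, 0, 0], [-1, 0.7, 33], 32], [[0, 0, 0], [-1, 0.7, 36], 32], [[0, 0, 0], [-1, 0.7, 36], 32], [[0, 0, 0], [-4, 0.7, 37], 32], [[0, 0, 0], [-8, 0.7, 38.5], 32], [[0, 0, 0], [-13, 0.7, 39], 32], [[0, 0, 0], [-20, 0.7, 39], 32], [[0, 0, 0], [-27, 0.7, 39], 32], [[0, 0, 0], [-34, 0.7, 39], 32], [[0, 0, 0], [-38, 0.7, 39], 32], [[0, 0, 0], [-38, 0.7, 39], 32]])

```text
time: 11.85
tool_pos: [525.3, 42.6, 27.4]
orientation: [[-0.138, 0.99, 0.0], [0.99, 0.138, -0.0], [-0.0, 0.0, -1.0]]
force: [0.5, -0.6, -0.5]
finger_gap: 32.1
```

```bash
python3 look.py wrist w9; python3 - <<'E'
from h import *
from station import bot
s=bot.get_state();go(s,6,-2,27)
E
```

```text
11.85 [-190.9   -4.1   27.4] 32.06747256090748 [ 0.52130912 -0.57726378 -0.52587127]
rv [ 0.01  0.   -0.13] shift [-197.3    2.5    0.4]
```

View pics/w9.png

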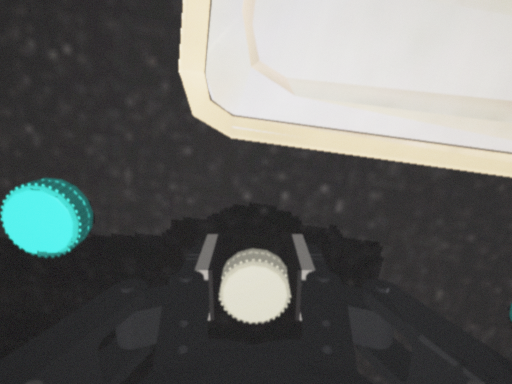

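>>> move_arm(series=[[[0, 0, 0], [-6, 0, 0], 32], [[0, 0, 0], [-14, 0, 0], 32], [[0, 0, 0], [-22, 0, 0], 32], [[0, 0, 0], [-30, 0, 0], 32], [[0, 0, 0], [-38, 0, 0], 32], [[0, 0, 0], [-46, 0, 0], 32], [[0, 0, 0], [-54, 0, 0], 32], [[0, 0, 0], [-62, 0, 0], 32], [[0, 0, 0], [-70, 0, 0], 32], [[0, 0, 0], [-78, 0, 0], 32], [[0, 0, 0], [-86, 0.5, 0], 32], [[0, 0, 0], [-94, 1, 0], 32], [[0, 0, 0], [-102, 1.5, 0], 32], [[0, 0, 0], [-110, 2, 0], 32], [[0, 0, 0], [-118, 2.5, 0], 32], [[0, 0, 0], [-126, 2.5, 0], 32], [[0, 0, 0], [-134, 2.5, 0], 32], [[0, 0, 0], [-140, 2.5, 0], 32], [[0, 0, 0], [-145, 2.5, 0], 32], [[0, 0, 0], [-148, 2.5, 0], 32]])

```text
time: 13.57
tool_pos: [548.8, -103.1, 27.9]
orientation: [[-0.139, 0.99, 0.001], [0.99, 0.139, 0.001], [0.0, 0.001, -1.0]]
force: [-0.3, 4.1, 5.4]
finger_gap: 32.1
```

```bash
python3 look.py wrist w10; python3 - <<'E'
from h import *
from station import bot
s=bot.get_state();go(s,-28,-2,27)
E
```

```text
13.5667 [-43.3  -1.2  27.9] 32.10528061417827 [-0.28245985  4.09038225  5.43215902]
rv [ 0.08  0.   -0.08] shift [-15.   -0.8   0.9]
```

View pics/w10.png

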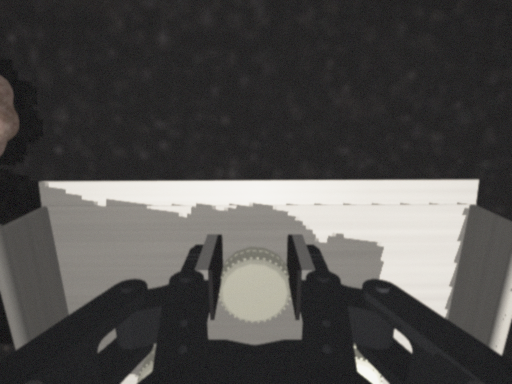

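>>> move_arm(series=[[[0, 0, 0], [-2, 0, -1], 32], [[0, 0, 0], [-6, 0, -1.5], 32], [[0, 0, 0], [-10, 0, -1.5], 32], [[0, 0, 0], [-13, 0, -1.5], 32], [[0, 0, 0], [-14, 0, -1.5], 32], [[0, 0, 0], [-14, 0, -1.5], 38], [[0, 0, 0], [-14, 0, -1.5], 38], [[0, 0, 0], [-6, 0, -1.5], 38], [[0, 0, 0], [2, 0, -1.5], 38], [[0, 0, 0], [12, 0, -1.5], 38], [[0, 0, 0], [22, 0, -5], 38], [[0, 0, 0], [27, 0, -30], 38], [[0, 0, 0], [30, 0, -60], 38], [[0, 0, 0], [60, 0, -90], 38], [[0, 0, 0], [100, 0, -120], 38], [[0, 0, 0], [140, 0, -150], 38], [[0, 0, 0], [160, 0, -170], 38], [[0, 0, 0], [160, 0, -170], 38]])

```text
time: 15.12
tool_pos: [526.5, 61.0, 203.0]
orientation: [[-0.144, 0.99, 0.007], [0.99, 0.144, 0.003], [0.002, 0.008, -1.0]]
force: [0.4, 0.0, 1.2]
finger_gap: 38.1
```

```bash
python3 look.py wrist w11;python3 look.py top t11
```

```text
15.1167 [-208.9   -0.3  203. ] 38.0823295543689 [0.42579482 0.04756927 1.16906077]
15.1667 [-207.6   -0.4  201.3] 37.855681544191484 [0.79101237 0.54392352 0.16501439]
```

View pics/w11.png

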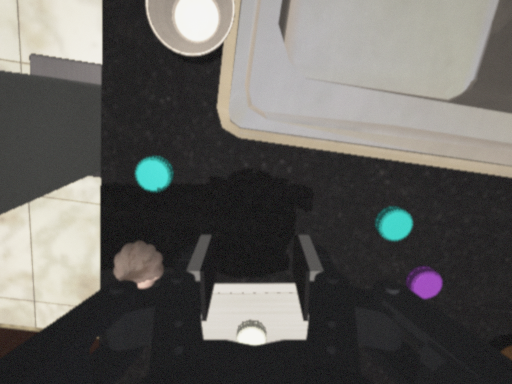

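View pics/t11.png

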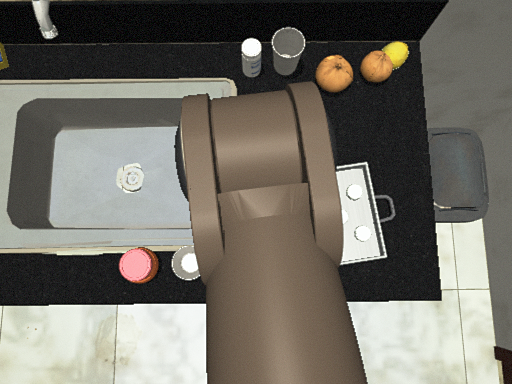

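```bash
python3 pt.py w11 252 333 252 292; python3 - <<'E'
from h import *
c=np.load('t11.npz')
for n,u,v in [('A',354,191.5),('C',362.5,233)]: print(n,T(ray(c,u,v,16)))
E
python3 look.py scene s11; python3 - <<'E'
import cv2
p=cv2.imread('pics/s11.png');cv2.imwrite('pics/s11c.png',cv2.resize(p[110:310,190:390],None,fx=3,fy=3,interpolation=2))
E
```

```text
252 333 [-20.7  -2.1  13.1] [-21.4  -2.1  14. ]
252 292 [-66.4  -2.2  -0.5] [-76.1  -2.2  14. ]
A [28.7 46.8 16. ]
C [ 29.3 -47.   16. ]
15.2167 [-206.1   -1.   199.1] 37.98295535291135 [0.09898463 0.12038875 0.12029032]
```

View pics/s11c.png

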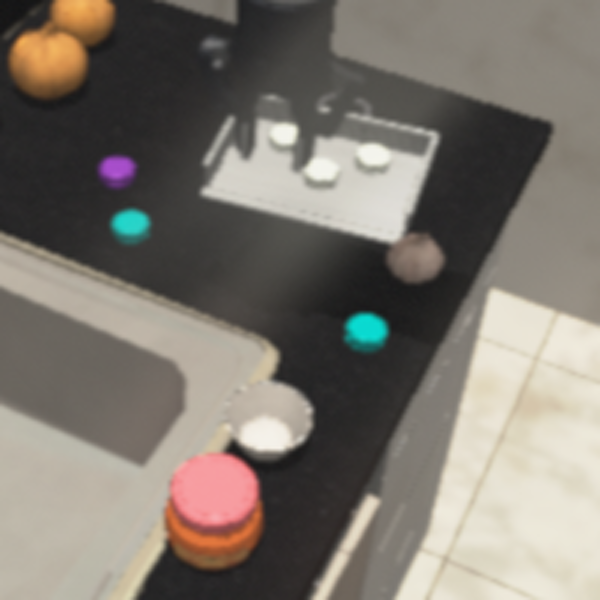

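```bash
python3 -c "
from station import bot
print(bot.finish_job())"
```

```text
the job is handed in; nothing more can be done
None
```

I swept all three white caps into the tray one at a time, cradled against two slightly parted fingertips. Then I lifted the arm clear and handed in at about 15.2 s.

**Caps:** In the tray frame, the last checks put the caps at about (29, 47), (29, -47) and (-15 to -21, -2) mm. All three lie inside the required area, flat on the floor and not stacked. The third cap's depth is the least certain, because the gripper partly hid it from the wrist camera. Even its worst reading is about 25 mm inside the limit.

**Other objects:** In the last pictures the garlic, bowl, jar and coloured look-alikes looked undisturbed. I did not re-measure their positions.

**Forces:** The largest wrist force I read was about 7 N, near the end of the third push. I raised the tool 1.5 mm for the last few millimetres. The finish call gives no verdict.

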